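# Close and latch the drive hatch of a bench bottle labeller

## Task

Close the open hatch on top of the bottle labeller, pressing it down onto its springy seal, and latch it by turning its wing knob clockwise as far as it goes, pressed just deep enough that the hidden tongue underneath swings into the slot behind the frame edge and holds the hatch down once you let go. Be gentle: never squash the seal hard and never force the tongue against the frame edge. Leave the bottle and the label roll beside it where they are.

Things in the scene. Friction and masses are not known exactly. Their poses are not given: they have to be found in the camera images.
- housing: Aluminium body of the bench labeller, fixed: 420 mm long (x), 280 mm wide (y), top face 102 mm above the table. Origin on the table, 150 mm behind the front (-x) face; x front to back, z up. A dark wine bottle lies along y on two rollers on its rear top, x 140 to 240 mm, up to 213 mm above the table: part of the machine. Position and yaw differ from start to start.
- hatch_hinge (a point): Middle of the hatch's hinge axis, fixed on the housing at its (110, 0, 108) mm. The hinge axis runs along the housing's y. The axes are those of the housing.
- hatch (a joint): Opening angle (rad) of the hatch: grey plate on top of the housing, 200 mm from hinge to free edge, 220 mm wide, 8 mm thick. Hinged at its far edge; the free edge nearest the robot rises as the angle grows. 0 = level, seal squashed flat, upper face 112 mm above the table; 0.06 = resting unlatched on the seal; starts 0.35 to 0.7. Balanced, slightly stiff: stays where left, moves with 1 to 3 N.
- hatch_edge (a point): Middle of the hatch's free edge on its upper face; moves with the hatch. x points to the hinge, z out of the face. For the tongue to meet its slot the hatch must be pressed down at the knob by 3 to 10 mm from rest (4 to 15 N): how far is unseen and differs from start to start, to be met within 0.8 mm. Too high or too low, the tongue jams. Unlatched, the hatch springs up when let go.
- knob_grip (a point): Centre of the wing of the black wing knob on the hatch: an upright bar 56 mm long, 10 mm thick, 26 mm high on a 20 mm round hub. The point lies on the turning axis, 23.5 mm above the hatch's upper face; the wing reaches 13 mm below and above it. Axis 165 mm from the hinge, mid-width. y lies along the wing, x across it (pinch direction), z out of the hatch. Moves with hatch and knob.
- wing_knob (a joint): Turn of the wing knob (rad), growing CLOCKWISE from above. 0: wing along the free edge; starts 0 to 0.25; firm stop at 1.45. Under the hatch, parallel to the wing, it carries a flat tongue, 3 mm thick, reaching 30 mm out, at a hand-set depth, unseen. At about 0.5 rad it meets the frame edge, higher up than the slot, and jams; under light turning (0.2 N m) it slides down the edge as the hatch is pressed.
- frame_edge: Front strip of the housing's top frame under the hatch's free edge: 100 mm wide (y), from 90 to 102 mm above the table; 5 mm below it a ledge 10 mm thick with the same inner edge. The tongue must swing into the slot between them. Origin mid-width on the strip's inner lower edge, 18 mm in front (-x) of the knob's axis when closed. Force on strip and ledge must stay below 25 N.
- seal: Two round black rubber strips (14 mm thick, 54 mm long, along y), 80 mm left and right of the middle, 190 mm from the hinge, under the hatch's front. Origin between them on their centre line; tops 116 mm above the table when free. Together they yield 12 mm at 1.2 N per mm, then are flat and rigid (16 N down at the knob). Force on the seal must stay below 24 N, 27 N down at the knob.
- wine_bottle: Upright dark wine bottle, 75 mm across, 300 mm high, loose beside the labeller. Origin at the centre of its underside. Leave alone.
- label_roll: White paper label roll standing flat, 110 mm across, 70 mm high, loose beside the labeller. Origin at the centre of its underside. Leave alone.

How it is judged (in metres and radians):
On the way, in this order (a step that is already met when the one before it is completed fails the run):
1. the hatch is closed onto its seal with the knob not yet turned to lock (value of joint hatch below 0.075 rad and value of joint wing_knob below 0.5 rad), for 0.2 s.
2. the knob is turned home with the hatch drawn down on the seal (value of joint hatch below 0.053 rad and value of joint wing_knob above 1.2 rad), for 0.2 s.
At the end, for the whole second after the job is handed in: The hatch stays held down by its tongue (hatch angle below 0.053 rad) with nothing touching it and the wing knob turned beyond 1.2 rad; bottle and label roll not moved by more than 30 mm (all of step 2 and velocity of joint hatch below 0.02 rad/s).
It fails at once if the seal is squashed with more than 24 N (contact force between seal and anything else above 24 N).
It fails at once if the tongue is forced against the frame edge with more than 25 N (contact force between frame_edge and anything else above 25 N).
It fails at once if the bottle or the label roll is moved by more than 30 mm or the bottle is tipped (distance of any of wine_bottle, label_roll from where it was at the start of the episode above 0.03 m or angle between wine_bottle's own z axis and vertical above 0.35 rad).
It also fails if it takes over 72 s, if anything falls off the work surface, if the arm or the gripper's body presses on something with over 40 N, if the wrist force passes 120 N, or if a joint passes its speed limit or range.

## Robot

A 6-joint arm with a two-finger parallel gripper is mounted at the origin on the work surface. World frame = base frame: x ahead of the robot, y to its left, z up, the work surface at z = 0. Lengths are in mm, angles in degrees, forces in N, time in s.
With the tool pointing down it reaches from about 350 to 850 mm from the base axis. Payload 8.1 kg.
Tool frame: the origin (TCP) lies between the finger pads; the fingertips stand 19 mm ahead of it and the grasp point (between the pads) is the TCP (nose_length is the distance from the TCP to the fingertips, in mm); y points along the fingers, x is the direction in which the jaws open and shut, and the axes are right-handed (so a half turn about y gives the same grasp; the last joint's range is limited). The gripper opens to 85 mm and grips with 20 to 120 N. Pads are 22 mm wide; open, the fingers measure 114 mm over their backs; the gripper's body (76 mm by 85 mm) begins 54 mm behind the grasp point. The pads swing forward as they close: fully open they stand 13 mm farther back than shut.
Start: joints at [68.617, 7.471, 85.268, -0, 87.261, -4.893], TCP at [170.284, 575.334, 250.292] pointing down, gripper open.
Joint ranges: [-169.43, 169.43], [-51.17, 129.36], [1.28, 143.12], [-76.62, 256.62], [0, 156.53], [-152.29, 152.29]. Speed limits (degrees/s): [136.94, 136.94, 159.86, 180, 180, 180].

## Interface

Orientations are given as [roll, pitch, yaw] about the fixed x, y, z axes, in that order (R = Rz(yaw) Ry(pitch) Rx(roll)).
In Python, from bench import sense, snapshot, camera_info, hand_in, nose_length gives the robot as it stands.
- The arm moves only by the tool arm_command, never from a script. Its argument "commands" is a list of rows, each a list of 3 entries, a list of its own where there are three numbers: the opening in per cent of the stroke, from 0 (shut) to 100 (fully open), then the shift along the world's x, y, z in units of 30 mm (1.0 is 30 mm), then the turn, a rotation vector about the world's x, y, z in degrees. A call has 1 to 5 rows; each row shifts and turns the pose as measured when the row begins; what a row does not reach is not made up. A row lasts 1/12 s, in which the tool goes at most 41.7 mm and 7.16 degrees, less where a joint would pass 70% of its speed; a pose out of reach is approached as far as the arm can. A call is refused whole if a number of a shift passes 1 or a number of a turn 7.16, either way. A call with a gripper value outside its range is refused whole. The fingers move at their own pace and stop on an object; "force" is the grip in N (left out, the last holds). Time passes only in rows, so rows that do not move let the fingers close. It gives the time, the measured TCP pose, the force and the opening at its end, in the units of the state.
- sense(): the state, without advancing time (a new reading comes with each control period).
- snapshot(name): name is "scene" or "side" or "wrist"; returns the picture (384x512x3 uint8, blue, green, red); there is no depth.
- camera_info(name): a dict with "fx", "fy", "cx", "cy" (pixels), "rvec" (rotation vector, rad) and "tvec" (3), from world to camera coordinates, as OpenCV has them; the wrist camera has in their place "hand_eye" (4x4, takes a point from camera to tool coordinates, whose origin is the TCP and whose axes are the tool frame's). Camera axes: x right, y down, z forward; pixel columns grow to the right and rows downward; lengths in mm; the calibration is good to about 2 mm. A picture is of the moment at which its call begins: read the wrist's pose just before it. camera_info takes no time and is no camera call.
- hand_in(): hands the job in, once; it reports no verdict.
The state is a dict: "time": time; "joint_pos": joint angles; "qd": joint speeds; "joint_efforts": joint torques, N m; "tool_pos": TCP position; "tcp_rot": TCP orientation; "ft_force": force on the tool from outside, world axes, zero at the start; "wrist_torque": the same for the moment, N m; "finger_gap": finger opening in mm.
Only numpy, scipy, OpenCV 4.12 (cv2) and the standard library are available. Lean on these libraries where they do the work, as an engineer would, in place of code of your own. Each camera call takes 0.05 s, during which the arm holds its last target. There are 200 camera calls.

## Working session

There is one attempt and no reset: what is moved stays moved. The work goes in short steps, Python scripts to look and compute and a tool call to move; the robot and the scene stay as the last step left them, time stands still between calls to the robot, and variables do not carry over. Pictures are saved under pics/ and viewed, about 8 in all and at most 12, crops included, and the job is handed in when it is done.

Besides the shell and the picture viewer there is one more tool, called as a command line: name --argument value ..., lists and objects as JSON in quotes. arm_command: Moves the arm, as the interface text tells. Its arguments: {"type":"object","properties":{"commands":{"type":"array"},"force":{"type":"number"}},"required":["commands"]}

```bash
mkdir -p pics; ls; python3 - <<'E'
from bench import *
import cv2,json,numpy as np
print(sense()); print(nose_length() if callable(nose_length) else nose_length)
a=snapshot("scene");b=snapshot("side")
for n in("scene","side","wrist"):print(n,camera_info(n))
cv2.imwrite("pics/scene.png",a);cv2.imwrite("pics/side.png",b)
E
```

```text
pics
{'time': 0.0, 'joint_pos': array([ 6.86176407e+01,  7.51665887e+00,  8.53294579e+01,  5.88754448e-04,
        8.72611514e+01, -4.89205288e+00]), 'qd': array([ 0.0235039 , -0.07491811, -0.11642407, -0.05183253,  0.07415364,
        0.02696555]), 'joint_efforts': array([-3.38918413e-03, -5.69397712e+01, -5.00550163e+01, -8.54927603e-04,
        1.50289916e-02, -6.41473008e-06]), 'tool_pos': array([170.08870826, 574.85029611, 249.22651781]), 'tcp_rot': array([-89.99026641,   0.1068272 ,  73.50967393]), 'ft_force': array([ 1.43135881,  0.3605082 , -1.36308433]), 'wrist_torque': array([ 0.02681015, -0.00191605,  0.00118932]), 'finger_gap': 85.83133870882304}
19.0
scene {'fx': 375.67642487189636, 'fy': 375.67642487189636, 'cx': 255.95555046465464, 'cy': 201.30852766226545, 'rvec': array([ 2.38792287, -0.02917599, -0.00971866]), 'tvec': array([-607.23119647,  135.31379201,  839.71315487])}
side {'fx': 460.88544626128913, 'fy': 460.88544626128913, 'cx': 262.09144417338854, 'cy': 186.16029724100542, 'rvec': array([ 0.9236226 ,  2.67690012, -0.85964068]), 'tvec': array([ 446.75816289, -232.31274936, 1413.23893315])}
wrist {'fx': 294.2764948352377, 'fy': 294.2764948352377, 'cx': 256.05083465403584, 'cy': 186.00355736177173, 'hand_eye': array([[ 9.99999771e-01, -5.71290792e-04,  3.62107932e-04,
         3.78042328e-01],
       [-5.05318177e-04, -2.75142320e-01,  9.61403374e-01,
        -1.23527086e+02],
       [-4.49609679e-04, -9.61403337e-01, -2.75142546e-01,
         6.85246555e+01],
       [ 0.00000000e+00,  0.00000000e+00,  0.00000000e+00,
         1.00000000e+00]])}
```

View pics/scene.png

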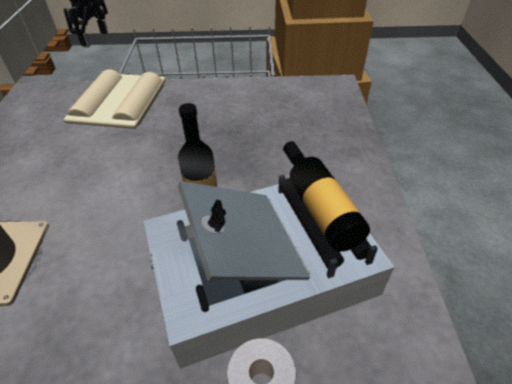

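View pics/side.png

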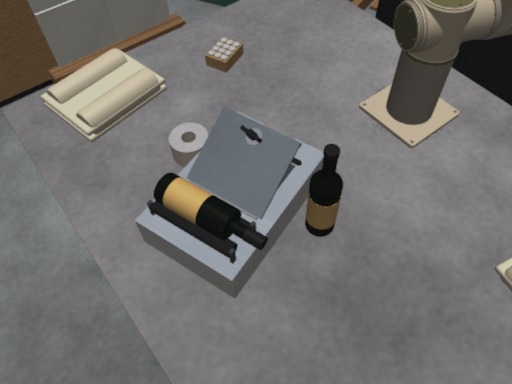

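Scene view: hatch corners are near (180,183), (262,193), (307,277) and (208,279), with the knob at (216,213). Housing top corners are near (146,219), (174,346) and (388,267). Side view: hatch corners are near (229,108), (300,145), (258,217) and (188,172). I'll enlarge both to refine these.

```bash
python3 - <<'E'
import cv2,numpy as np
a=cv2.imread("pics/scene.png")[170:370,135:400];b=cv2.imread("pics/side.png")[95:295,130:350]
f=lambda i:cv2.resize(i,None,fx=3,fy=3,interpolation=cv2.INTER_CUBIC)
cv2.imwrite("pics/s2.png",f(a))
cv2.imwrite("pics/d2.png",f(b))
E
```

```text
(no output)
```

View pics/s2.png

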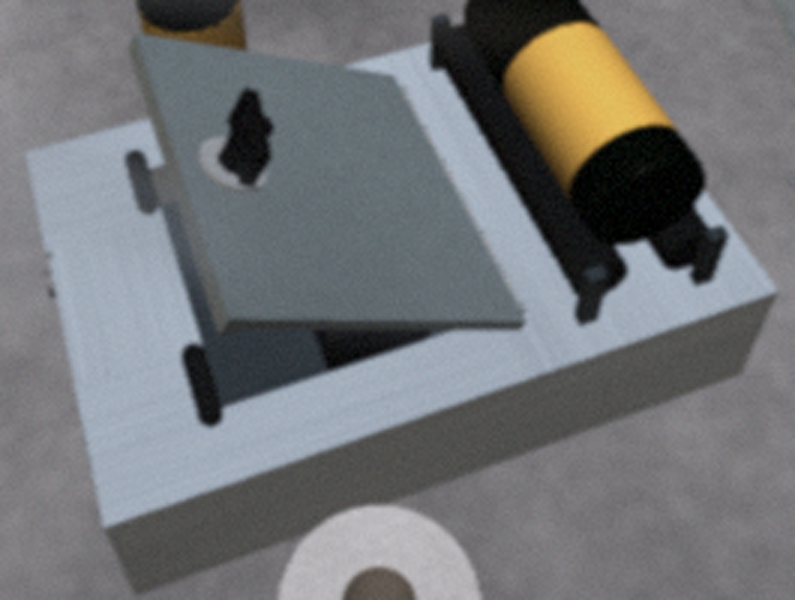

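View pics/d2.png

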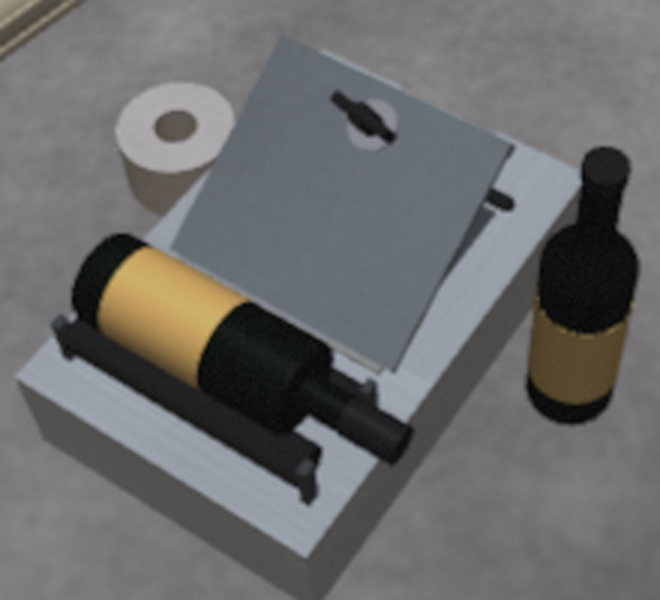

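The crops give sharp corners. Scene crop: housing (27,153), (105,527), (776,292), hatch (137,38), (228,322), (395,76), (523,320). Side crop: housing (583,172), (308,556), (17,378), hatch (512,150), (283,37), (172,248), (387,370), knob near (365,117).

```bash
cat > h.py <<'E'
import cv2,numpy as np
from bench import *
def cam(n):
    c=camera_info(n);K=np.array([[c["fx"],0,c["cx"]],[0,c["fy"],c["cy"]],[0,0,1.]])
    return K,cv2.Rodrigues(c["rvec"])[0],np.array(c["tvec"])
def ray(n,p):
    K,R,t=cam(n);return -R.T@t,R.T@np.linalg.solve(K,[p[0],p[1],1])
def onz(n,p,z):
    o,d=ray(n,p);return o+d*(z-o[2])/d[2]
def tri(a,b):
    (o,d),(p,e)=ray("scene",a),ray("side",b)
    s=np.linalg.lstsq(np.c_[d,-e],p-o,rcond=None)[0];A,B=o+d*s[0],p+e*s[1]
    return (A+B)/2,np.linalg.norm(A-B)
S=lambda x,y:(x/3+135-1/3,y/3+170-1/3)
D=lambda x,y:(x/3+130-1/3,y/3+95-1/3)
E
python3 - <<'E'
from h import *
np.set_printoptions(precision=1,suppress=True)
loc={'FL':(-150,140),'FR':(-150,-140),'RR':(270,-140),'RL':(270,140)}
P=[];L=[]
for n,f,ps in(("scene",S,{'FL':(27,153),'FR':(105,527),'RR':(776,292)}),("side",D,{'FL':(583,172),'RL':(308,556),'RR':(17,378)})):
    for k,p in ps.items():
        w=onz(n,f(*p),102)[:2];print(n,k,w);P.append(w);L.append(loc[k])
P=np.array(P);L=np.array(L,float)
pc,lc=P.mean(0),L.mean(0);U,s,V=np.linalg.svd((L-lc).T@(P-pc));R=(U@V).T
print("yaw",np.degrees(np.arctan2(R[1,0],R[0,0])),"o",pc-R@lc,"res",(P-pc)-(L-lc)@R.T)
o=pc-R@lc
for k,a,b in(('fl',S(137,38),D(512,150)),('fr',S(228,322),D(283,37)),('hl',S(395,76),D(387,370)),('hr',S(523,320),D(172,248)),('wingmid',S(247,135),D(365,117))):
    w,e=tri(a,b);print(k,w,e,"local",R.T@(w[:2]-o),w[2])
for k,p,z in(('roll',(262,362),70),):print(k,onz("scene",p,z))
E
```

```text
scene FL [375.8  22.4]
scene FR [ 466.5 -241.3]
scene RR [ 861.1 -105. ]
side FL [375.6  19.3]
side RL [769.  160.9]
side RR [ 861.1 -101.1]
yaw 19.37145747911221 o [561.6 -60.7] res [[ 2.2  0.8]
 [-0.   1.2]
 [-1.6 -1.7]
 [ 2.  -2.3]
 [-0.9 -0. ]
 [-1.6  2.1]]
fl [468.7  26.2 205.7] 0.4720311581976551 local [-58.9 112.8] 205.7095376377229
fr [ 539.1 -183.   208.3] 0.5107035679682729 local [ -61.8 -107.9] 208.26943975728338
hl [633.2  77.8 112.6] 0.43577456842190393 local [113.5 107. ] 112.5612832390359
hr [ 701.2 -126.1  111.5] 1.3763320064185978 local [ 110. -108.] 111.4725005680682
wingmid [542.9 -65.2 215.3] 0.8074359187441752 local [-19.1   2. ] 215.28040425453676
roll [ 613.6 -259.3   70. ]
```

arm_command --commands '[[0,[0.3,-0.9,0.7],[0,0,-6]],[0,[0.3,-0.9,0.7],[0,0,-6]],[0,[0.3,-0.9,0.7],[0,0,-6]],[0,[0.3,-0.9,0.7],[0,0,-6]],[0,[0.3,-0.9,0.7],[0,0,-6]]]'

```text
time: 0.52
tool_pos: [211.4, 434.1, 344.0]
tcp_rot: [-90.0, 1.4, 42.8]
ft_force: [0.6, 0.8, 0.9]
finger_gap: 25.7
```

arm_command --commands '[[0,[0.3,-0.9,0.7],[0,0,-6]],[0,[0.3,-0.9,0.7],[0,0,-6]],[0,[0.3,-0.9,0.3],[0,0,-6]],[0,[0.3,-0.9,0],[0,0,-6]],[0,[0.3,-0.9,0],[0,0,0]]]'

```text
time: 0.93
tool_pos: [257.1, 292.6, 401.1]
tcp_rot: [-89.9, 1.1, 17.2]
ft_force: [1.1, -0.9, -0.1]
finger_gap: -0.0
```

arm_command --commands '[[0,[0.6,-1,0.1],[0,0,0]],[0,[0.6,-1,0.1],[0,0,0]],[0,[0.6,-1,0],[0,0,0]],[0,[0.6,-1,0],[0,0,0]],[0,[0.6,-1,0],[0,0,0]]]'

```text
time: 1.35
tool_pos: [347.1, 135.6, 407.9]
tcp_rot: [-89.8, 0.9, 17.4]
ft_force: [0.6, 0.6, -0.1]
finger_gap: -0.1
```

arm_command --commands '[[0,[0.6,-1,0],[0,0,0]],[0,[0.6,-1,0],[0,0,0]],[0,[0.6,-1,0],[0,0,0]],[0,[0.6,-1,0],[0,0,0]],[0,[0.6,-1,0],[0,0,0]]]'

```text
time: 1.77
tool_pos: [438.9, -23.6, 407.0]
tcp_rot: [-89.8, 0.9, 17.4]
ft_force: [-0.1, 0.5, 0.1]
finger_gap: -0.1
```

arm_command --commands '[[0,[0.6,-0.8,-0.8],[0,0,0]],[0,[0.6,-0.8,-0.8],[0,0,0]],[0,[0.6,-0.8,-0.8],[0,0,0]],[0,[0.6,-0.8,-0.8],[0,0,0]]]'

```text
time: 2.1
tool_pos: [515.1, -128.0, 313.2]
tcp_rot: [-90.2, 0.4, 17.2]
ft_force: [0.7, 0.4, 0.1]
finger_gap: -0.1
```

arm_command --commands '[[0,[0.4,0.1,-0.8],[0,0,0]],[0,[0,0,-0.8],[0,0,0]],[0,[0,0,-0.8],[0,0,0]],[0,[0,0,-0.4],[0,0,0]],[0,[0,0,-0.3],[0,0,0]]]'

```text
time: 2.52
tool_pos: [526.8, -131.1, 208.8]
tcp_rot: [-90.0, 0.8, 16.7]
ft_force: [-0.1, 0.5, 4.0]
finger_gap: 0.1
```

arm_command --commands '[[0,[0,0,-0.3],[0,0,0]],[0,[0,0,-0.3],[0,0,0]]]'

```text
time: 2.68
tool_pos: [527.0, -131.1, 190.5]
tcp_rot: [-90.0, 0.8, 16.8]
ft_force: [-0.1, -1.1, 3.5]
finger_gap: 0.1
```

arm_command --commands '[[0,[0,0,-0.4],[0,0,0]],[0,[0,0,-0.4],[0,0,0]],[0,[0,0,-0.3],[0,0,0]],[0,[0,0,0],[0,0,0]]]'

```text
time: 3.02
tool_pos: [527.6, -130.9, 155.9]
tcp_rot: [-90.1, 0.7, 16.8]
ft_force: [-0.3, -0.3, 0.3]
finger_gap: -0.1
```

arm_command --commands '[[0,[0,0,-0.15],[0,0,0]],[0,[0,0,-0.15],[0,0,0]]]'

```text
time: 3.18
tool_pos: [528.0, -130.9, 146.9]
tcp_rot: [-90.1, 0.6, 16.8]
ft_force: [-1.6, -0.1, 1.4]
finger_gap: 0.3
```

arm_command --commands '[[0,[0,0,-0.1],[0,0,0]],[0,[0,0,-0.05],[0,0,0]]]'

```text
time: 3.35
tool_pos: [527.9, -130.9, 141.5]
tcp_rot: [-90.1, 0.6, 16.8]
ft_force: [0.1, 0.0, 1.1]
finger_gap: -0.0
```

arm_command --commands '[[0,[0,0,-0.05],[0,0,0]],[0,[0,0,0],[0,0,0]]]'

```text
time: 3.52
tool_pos: [527.8, -130.9, 139.9]
tcp_rot: [-90.1, 0.6, 16.8]
ft_force: [-1.2, -0.8, 1.8]
finger_gap: -0.0
```

arm_command --commands '[[0,[0,0,-0.05],[0,0,0]],[0,[0,0,0],[0,0,0]]]'

```text
time: 3.68
tool_pos: [528.0, -131.0, 139.0]
tcp_rot: [-90.1, 0.6, 16.8]
ft_force: [-1.6, -0.6, 2.4]
finger_gap: 0.0
```

arm_command --commands '[[0,[0,0,-0.06],[0,0,0]],[0,[0,0,0],[0,0,0]]]'

```text
time: 3.85
tool_pos: [528.2, -131.1, 138.1]
tcp_rot: [-90.2, 0.6, 16.8]
ft_force: [-2.7, 0.5, 3.3]
finger_gap: 0.0
```

arm_command --commands '[[0,[0,0,-0.06],[0,0,0]],[0,[0,0,0],[0,0,0]]]'

```text
time: 4.02
tool_pos: [528.5, -131.1, 137.4]
tcp_rot: [-90.2, 0.6, 16.8]
ft_force: [-2.8, -0.2, 5.0]
finger_gap: -0.0
```

arm_command --commands '[[0,[0,0,0],[0,0,0]],[0,[0,0,0],[0,0,0]]]'

```text
time: 4.18
tool_pos: [528.6, -131.2, 138.0]
tcp_rot: [-90.2, 0.5, 16.8]
ft_force: [-2.7, 0.5, 3.5]
finger_gap: 0.1
```

arm_command --commands '[[0,[0,0,0.8],[0,0,0]],[100,[0,0,0.9],[0,0,0]],[100,[0,0.4,0.9],[0,0,0]],[100,[-0.3,0.7,0.9],[0,0,0]],[100,[-0.3,0.7,0.5],[0,0,0]]]'

```text
time: 4.6
tool_pos: [507.1, -77.3, 254.4]
tcp_rot: [-89.8, 1.0, 16.6]
ft_force: [0.1, -0.1, 0.9]
finger_gap: 48.2
```

arm_command --commands '[[100,[0,0,0],[0,0,0]],[100,[0,0,0],[0,0,0]]]'

```text
time: 4.77
tool_pos: [508.7, -74.5, 259.1]
tcp_rot: [-90.0, 0.6, 16.7]
ft_force: [-0.1, -0.4, 0.4]
finger_gap: 72.3
```

```bash
python3 - <<'E'
from h import *
s=sense();np.save("s1.npy",np.r_[s["tool_pos"],s["tcp_rot"]]);print(s["time"],s["tool_pos"],s["tcp_rot"])
cv2.imwrite("pics/w1.png",snapshot("wrist"));cv2.imwrite("pics/sd1.png",snapshot("side"))
a=cv2.imread("pics/w1.png");cv2.imwrite("pics/w1s.png",cv2.resize(a,None,fx=1.5,fy=1.5))
E
```

```text
4.7667 [508.65835171 -74.52680058 259.13373698] [-89.99150885   0.5688611   16.73385409]
```

View pics/w1s.png

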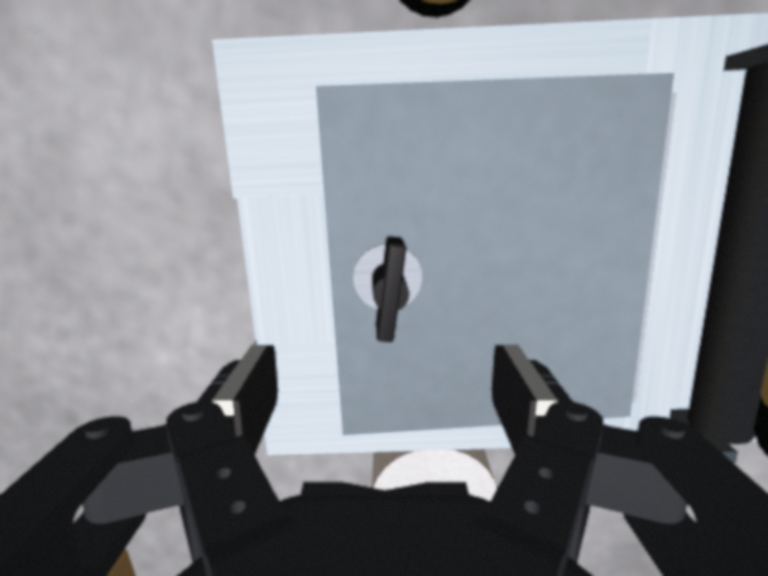

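The wrist view shows the hatch down on its seal and the wing top running from (396,242) to (385,337) in the 1.5x picture. The hatch's free edge runs from (316,86) to (342,434).

```bash
cat >> h.py <<'E'
from scipy.spatial.transform import Rotation as Ro
def wz(pose,p,z):
    c=camera_info("wrist");d=np.array([(p[0]-c["cx"])/c["fx"],(p[1]-c["cy"])/c["fy"],1]);H=c["hand_eye"]
    R=Ro.from_euler("xyz",pose[3:],degrees=True).as_matrix()
    o=R@H[:3,3]+pose[:3];d=R@H[:3,:3]@d;return o+d*(z-o[2])/d[2]
E
python3 - <<'E'
from h import *
s=np.load("s1.npy")
A=wz(s,(396/1.5,242/1.5),158);B=wz(s,(385/1.5,337/1.5),158)
d=A-B;print(A,B,(A+B)/2,np.linalg.norm(d),"wing yaw",np.degrees(np.arctan2(d[1],d[0]))-90)
F=wz(s,(316/1.5,86/1.5),124);G=wz(s,(342/1.5,434/1.5),124);H=wz(s,(672/1.5,73/1.5),112);J=wz(s,(631/1.5,417/1.5),112)
for d in(F-G,H-J):print(np.linalg.norm(d),"yaw",np.degrees(np.arctan2(d[1],d[0]))-90)
m=(F+G)/2;h=(H+J)/2;print(m,h,np.linalg.norm(m-h)); print("axis at",h+(m-h)*165/200)
E
```

```text
[507.63419676 -48.57135513 158.        ] [ 517.47945501 -101.03885075  158.        ] [512.55682589 -74.80510294 158.        ] 53.383210911866236 wing yaw 10.62767556097242
218.37612260926815 yaw 18.912684061422482
219.94769841603346 yaw 19.51710426227433
[478.65422159 -88.52007275 124.        ] [667.20558437 -24.26155695 112.        ] 199.56145233616527
axis at [511.65071008 -77.27483249 121.9       ]
```

arm_command --commands '[[60,[0.1,-0.1,-0.5],[-0.6,1.8,-6]],[60,[0,0,-0.8],[0,0,0]],[60,[0,0,-0.6],[0,0,0]],[60,[0,0,-0.3],[0,0,0]],[60,[0,0,0],[0,0,0]]]'

```text
time: 5.28
tool_pos: [510.5, -80.9, 184.7]
tcp_rot: [-90.0, 2.9, 10.2]
ft_force: [0.2, -0.3, -0.0]
finger_gap: 51.7
```

arm_command --commands '[[60,[0.06,0.14,-0.4],[0,0,0]],[60,[0,0,-0.4],[0,0,0]],[60,[0,0,-0.2],[0,0,0]],[60,[0,0,0],[0,0,0]]]'

```text
time: 5.62
tool_pos: [512.1, -77.2, 151.1]
tcp_rot: [-90.0, 3.0, 10.2]
ft_force: [0.8, 0.1, 0.5]
finger_gap: 51.3
```

```bash
python3 - <<'E'
from h import *
s=sense();np.save("s2.npy",np.r_[s["tool_pos"],s["tcp_rot"]]);print(s["tool_pos"],s["tcp_rot"],s["ft_force"],s["wrist_torque"])
a=snapshot("wrist");cv2.imwrite("pics/w2.png",cv2.resize(a[130:384,90:420],None,fx=2.3,fy=2.3))
E
```

```text
[512.05052688 -77.18937233 151.08138019] [-89.994088     2.97774095  10.19160394] [0.7514491  0.05121269 0.45115299] [ 0.02579976 -0.01800531 -0.0484908 ]
```

View pics/w2.png

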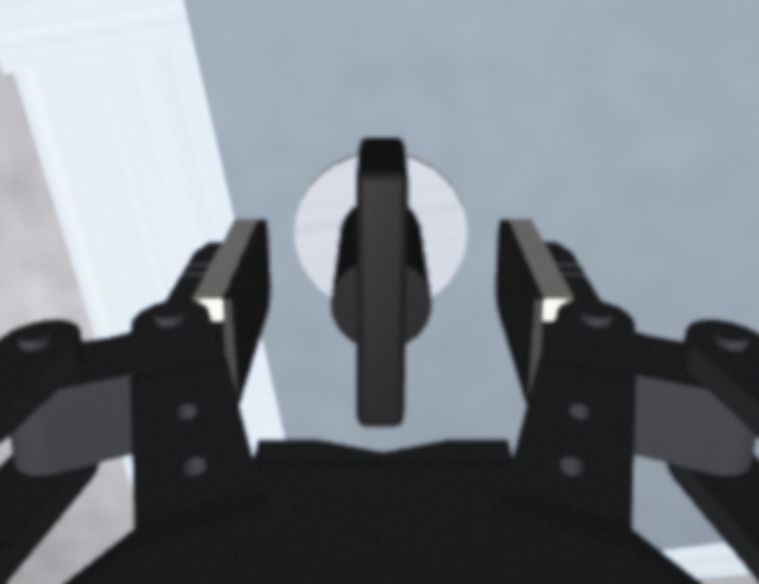

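Wrist close-up: the wing top is a vertical bar at crop x=382, from y=175 to 425. The pads are symmetric at 268 and 498, so the wing is centred and aligned. I'll check the offset along the wing.

```bash
python3 - <<'E'
from h import *
s=np.load("s2.npy")
f=lambda x,y:wz(s,(x/2.3+90,y/2.3+130),158)
A,B=f(382,175),f(382,425);d=A-B
print(A,B,(A+B)/2,np.linalg.norm(d),np.degrees(np.arctan2(d[1],d[0]))-90)
E
```

```text
[508.9126045  -49.80338223 158.        ] [ 518.50179587 -103.26019116  158.        ] [513.70720018 -76.53178669 158.        ] 54.310063638431785 10.169674628488892
```

arm_command --commands '[[60,[0,0,0.1],[0,0,0]],[60,[0,0,0],[0,0,0]]]'

```text
time: 5.83
tool_pos: [512.7, -77.3, 155.7]
tcp_rot: [-90.0, 2.9, 10.2]
ft_force: [0.6, 0.1, 0.7]
finger_gap: 51.2
```

arm_command --commands '[[0,[0.02,0.02,-0.05],[0,0,0]],[0,[0,0,0],[0,0,0]],[0,[0,0,0],[0,0,0]],[0,[0,0,0],[0,0,0]],[0,[0,0,0],[0,0,0]]]' --force 60

```text
time: 6.25
tool_pos: [512.1, -77.6, 156.7]
tcp_rot: [-90.1, 3.1, 10.2]
ft_force: [4.5, 2.1, 0.3]
finger_gap: 8.4
```

arm_command --commands '[[0,[0,0,0],[0,0,0]],[0,[0,0,0],[0,0,0]],[0,[0,0,0],[0,0,0]]]'

```text
time: 6.5
tool_pos: [512.2, -77.5, 157.2]
tcp_rot: [-90.1, 3.0, 10.2]
ft_force: [-1.2, -0.3, -0.1]
finger_gap: 8.5
```

```bash
cat > st.py <<'E'
from h import *
s=sense();np.set_printoptions(precision=2,suppress=True)
R=Ro.from_euler("xyz",s["tcp_rot"],degrees=True).as_matrix()
print(s["time"],s["tool_pos"],"yaw",s["tcp_rot"][2].round(2),"knob",np.radians(19.3-s["tcp_rot"][2]).round(3),"F",s["ft_force"],"T",s["wrist_torque"],"Ttool",R.T@s["wrist_torque"],s["finger_gap"])
E
python3 st.py
```

```text
6.5 [512.24 -77.48 157.24] yaw 10.18 knob 0.159 F [-1.23 -0.28 -0.09] T [-0.    0.11 -0.08] Ttool [0.02 0.08 0.11] 8.514649699068192
```

arm_command --commands '[[0,[0,0,0],[-0.1,0,-2]],[0,[0,0,0],[-0.1,0,-2]],[0,[0,0,0],[-0.1,0,-2]]]'

```text
time: 6.75
tool_pos: [512.3, -77.5, 157.3]
tcp_rot: [-90.4, 3.1, 4.1]
ft_force: [-0.9, -0.0, 1.1]
finger_gap: 8.6
```

```bash
python3 st.py
```

```text
6.75 [512.25 -77.47 157.26] yaw 4.06 knob 0.266 F [-0.94 -0.05  1.09] T [-0.02  0.03  0.07] Ttool [-0.02 -0.07  0.03] 8.554695076194232
```

arm_command --commands '[[0,[0,0,-0.03],[-0.1,0,-2]],[0,[0,0,-0.03],[-0.1,0,-2]],[0,[0,0,-0.03],[-0.1,0,-2]],[0,[0,0,0],[0,0,-1]],[0,[0,0,0],[0,0,-1]]]'

```text
time: 7.17
tool_pos: [512.1, -77.6, 156.6]
tcp_rot: [-90.8, 3.1, -4.4]
ft_force: [-3.5, 0.7, 1.8]
finger_gap: 8.8
```

```bash
python3 st.py
```

```text
7.1667 [512.15 -77.62 156.59] yaw -4.39 knob 0.413 F [-3.5   0.66  1.77] T [0.03 0.16 0.11] Ttool [ 0.01 -0.11  0.16] 8.751996348996107
```

arm_command --commands '[[0,[0,0,0],[0,0,-0.7]],[0,[0,0,0],[0,0,-0.7]],[0,[0,0,0],[0,0,-0.7]],[0,[0,0,0],[0,0,-0.7]]]'

```text
time: 7.5
tool_pos: [512.2, -77.7, 156.8]
tcp_rot: [-90.8, 3.1, -7.4]
ft_force: [-2.9, 0.7, 2.2]
finger_gap: 8.2
```

```bash
python3 st.py
```

```text
7.5 [512.18 -77.66 156.81] yaw -7.38 knob 0.466 F [-2.94  0.7   2.19] T [-0.13  0.15  0.04] Ttool [-0.15 -0.03  0.13] 8.213034465510482
```

arm_command --commands '[[0,[0,0,0],[0,0,-0.7]],[0,[0,0,0],[0,0,-0.7]],[0,[0,0,0],[0,0,-0.7]]]'

```text
time: 7.75
tool_pos: [512.2, -77.7, 156.8]
tcp_rot: [-90.8, 3.1, -9.7]
ft_force: [-3.4, -0.1, 2.1]
finger_gap: 8.7
```

```bash
python3 st.py
```

```text
7.75 [512.18 -77.68 156.8 ] yaw -9.67 knob 0.506 F [-3.41 -0.07  2.1 ] T [-0.14  0.11  0.23] Ttool [-0.17 -0.22  0.08] 8.667617656600745
```

arm_command --commands '[[0,[0,0,0],[0,0,-0.5]],[0,[0,0,0],[0,0,-0.5]]]'

```text
time: 7.92
tool_pos: [512.2, -77.7, 156.8]
tcp_rot: [-90.8, 3.1, -10.8]
ft_force: [-2.3, -0.2, 2.2]
finger_gap: 8.5
```

```bash
python3 st.py
```

```text
7.9167 [512.17 -77.72 156.8 ] yaw -10.78 knob 0.525 F [-2.26 -0.25  2.24] T [-0.24  0.18  0.31] Ttool [-0.28 -0.3   0.13] 8.509963998800607
```

arm_command --commands '[[0,[0,0,-0.03],[0,0,0]],[0,[0,0,-0.02],[0,0,0]]]'

```text
time: 8.08
tool_pos: [512.1, -77.8, 155.9]
tcp_rot: [-90.9, 3.1, -10.8]
ft_force: [-4.7, 0.2, 5.7]
finger_gap: 8.4
```

```bash
python3 st.py
```

```text
8.0833 [512.06 -77.8  155.87] yaw -10.85 knob 0.526 F [-4.69  0.16  5.73] T [-0.08  0.36  0.04] Ttool [-0.15 -0.03  0.34] 8.403662629669086
```

arm_command --commands '[[0,[0,0,-0.03],[0,0,0]],[0,[0,0,-0.02],[0,0,0]]]'

```text
time: 8.25
tool_pos: [512.0, -77.8, 155.1]
tcp_rot: [-90.9, 3.1, -10.9]
ft_force: [-6.2, 1.3, 7.7]
finger_gap: 8.5
```

```bash
python3 st.py
```

```text
8.25 [511.99 -77.82 155.09] yaw -10.88 knob 0.527 F [-6.21  1.32  7.67] T [0.03 0.59 0.09] Ttool [-0.09 -0.09  0.59] 8.476082507077919
```

arm_command --commands '[[0,[-0.02,-0.005,0],[0.2,-0.6,-0.6]],[0,[-0.01,0,0],[0,0,-0.6]]]'

```text
time: 8.42
tool_pos: [511.6, -77.9, 155.4]
tcp_rot: [-90.5, 2.4, -12.1]
ft_force: [0.2, 0.3, 0.5]
finger_gap: 8.7
```

```bash
python3 st.py
```

```text
8.4167 [511.62 -77.91 155.38] yaw -12.11 knob 0.548 F [0.17 0.33 0.54] T [-0.12 -0.26  0.1 ] Ttool [-0.06 -0.1  -0.28] 8.663806426017581
```

arm_command --commands '[[0,[0,0,-0.02],[0.07,-0.2,0]],[0,[0,0,-0.02],[0,0,0]]]'

```text
time: 8.58
tool_pos: [511.5, -78.0, 154.7]
tcp_rot: [-90.4, 2.2, -12.2]
ft_force: [-4.4, 2.0, 7.5]
finger_gap: 8.4
```

```bash
python3 st.py
```

```text
8.5833 [511.55 -77.98 154.66] yaw -12.18 knob 0.549 F [-4.4   1.98  7.52] T [-0.1   0.58  0.1 ] Ttool [-0.23 -0.1   0.55] 8.448158227736153
```

arm_command --commands '[[0,[0,0,0],[0,0,-0.7]],[0,[0,0,0],[0,0,-0.7]]]'

```text
time: 8.75
tool_pos: [511.5, -78.0, 154.9]
tcp_rot: [-90.4, 2.2, -13.6]
ft_force: [-3.6, 1.4, 3.3]
finger_gap: 8.9
```

```bash
python3 st.py
```

```text
8.75 [511.53 -77.99 154.91] yaw -13.61 knob 0.574 F [-3.63  1.41  3.27] T [-0.16  0.37  0.06] Ttool [-0.24 -0.05  0.32] 8.90173965315482
```

arm_command --commands '[[0,[0,0,-0.02],[0.07,-0.2,0]],[0,[0,0,-0.02],[0,0,0]]]'

```text
time: 8.92
tool_pos: [511.4, -78.0, 154.2]
tcp_rot: [-90.3, 2.1, -13.7]
ft_force: [-4.2, 0.7, 7.3]
finger_gap: 8.5
```

```bash
python3 st.py
```

```text
8.9167 [511.4  -78.04 154.19] yaw -13.69 knob 0.576 F [-4.25  0.67  7.29] T [-0.11  0.63  0.06] Ttool [-0.25 -0.05  0.59] 8.546429327864923
```

arm_command --commands '[[0,[0,0,0],[0,0,-0.7]],[0,[0,0,0],[0,0,-0.7]]]'

```text
time: 9.08
tool_pos: [511.4, -78.1, 154.4]
tcp_rot: [-90.3, 2.1, -15.1]
ft_force: [-3.9, 1.4, 3.7]
finger_gap: 8.6
```

```bash
python3 st.py
```

```text
9.0833 [511.36 -78.08 154.42] yaw -15.13 knob 0.601 F [-3.86  1.36  3.74] T [-0.2   0.36  0.09] Ttool [-0.29 -0.08  0.3 ] 8.604685793432472
```

arm_command --commands '[[0,[0,0,0],[0,0,-0.7]]]'

```text
time: 9.17
tool_pos: [511.4, -78.1, 154.5]
tcp_rot: [-90.3, 2.1, -15.9]
ft_force: [-3.6, 1.3, 4.6]
finger_gap: 8.7
```

```bash
python3 st.py
```

```text
9.1667 [511.37 -78.05 154.49] yaw -15.88 knob 0.614 F [-3.63  1.25  4.57] T [-0.18  0.43  0.13] Ttool [-0.29 -0.12  0.36] 8.658534836022483
```

arm_command --commands '[[0,[0,0,0],[0,0,-0.7]]]'

```text
time: 9.25
tool_pos: [511.4, -78.1, 154.5]
tcp_rot: [-90.3, 2.1, -16.6]
ft_force: [-2.2, 1.5, 4.5]
finger_gap: 8.6
```

```bash
python3 st.py
```

```text
9.25 [511.39 -78.07 154.54] yaw -16.65 knob 0.627 F [-2.25  1.52  4.48] T [-0.23  0.4   0.03] Ttool [-0.34 -0.02  0.32] 8.590418680457264
```

arm_command --commands '[[0,[0,0,-0.005],[0,0,-1]],[0,[0,0,-0.005],[0,0,-1]]]'

```text
time: 9.42
tool_pos: [511.4, -78.1, 154.5]
tcp_rot: [-90.3, 2.1, -18.8]
ft_force: [-4.0, 1.0, 5.6]
finger_gap: 8.9
```

```bash
python3 st.py
```

```text
9.4167 [511.38 -78.1  154.47] yaw -18.8 knob 0.665 F [-3.96  0.96  5.59] T [-0.23  0.56  0.09] Ttool [-0.4  -0.08  0.45] 8.90351172630116
```

arm_command --commands '[[0,[0,0,-0.005],[0,0,-1]],[0,[0,0,-0.005],[0,0,-1]]]'

```text
time: 9.58
tool_pos: [511.4, -78.1, 154.5]
tcp_rot: [-90.3, 2.1, -21.0]
ft_force: [-4.4, 0.9, 6.0]
finger_gap: 8.4
```

```bash
python3 st.py
python3 - <<'E'
from h import *
a=snapshot("wrist");cv2.imwrite("pics/w3.png",cv2.resize(a[130:384,90:420],None,fx=2.3,fy=2.3))
E
```

```text
9.5833 [511.37 -78.14 154.49] yaw -20.98 knob 0.703 F [-4.35  0.91  6.04] T [-0.24  0.55  0.08] Ttool [-0.43 -0.07  0.43] 8.385653457633934
```

View pics/w3.png

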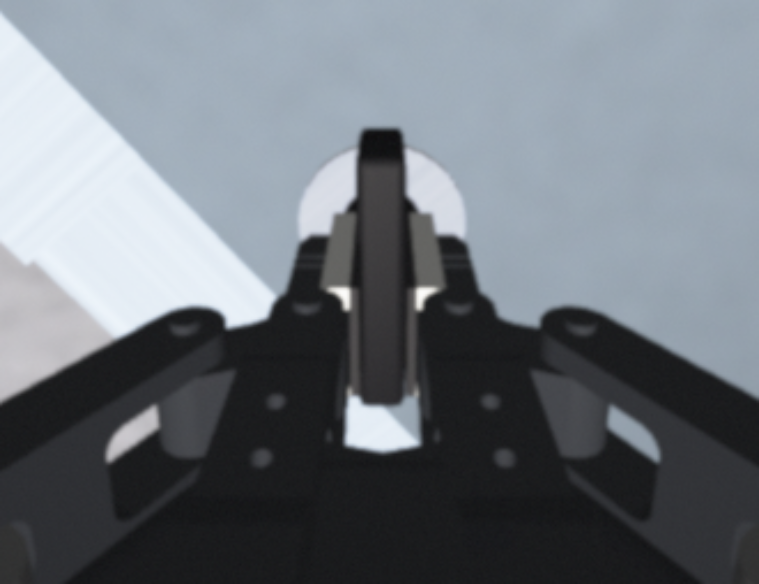

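The wing is still vertical between the pads at crop x=382, so there's no slip and the knob really is at about 0.70 rad with no jam torque. That suggests the tongue is in the slot, so I'll keep turning.

arm_command --commands '[[0,[0,0,-0.005],[-0.05,0,-2]],[0,[0,0,-0.005],[-0.05,0,-2]],[0,[0,0,-0.005],[-0.05,0,-2]]]'

```text
time: 9.88
tool_pos: [511.3, -78.2, 154.5]
tcp_rot: [-90.5, 2.0, -27.4]
ft_force: [-4.0, 2.2, 6.2]
finger_gap: 8.4
```

```bash
python3 st.py
```

```text
9.8833 [511.29 -78.16 154.48] yaw -27.35 knob 0.814 F [-4.04  2.21  6.21] T [-0.25  0.55  0.12] Ttool [-0.48 -0.1   0.37] 8.433162632431841
```

arm_command --commands '[[0,[0,0,-0.005],[-0.05,0,-2]],[0,[0,0,-0.005],[-0.05,0,-2]],[0,[0,0,-0.005],[-0.05,0,-2]],[0,[0,0,-0.005],[-0.05,0,-2]]]'

```text
time: 10.22
tool_pos: [511.2, -78.2, 154.4]
tcp_rot: [-90.7, 1.9, -35.9]
ft_force: [-4.4, 1.7, 6.0]
finger_gap: 8.8
```

```bash
python3 st.py
```

```text
10.2167 [511.22 -78.17 154.44] yaw -35.9 knob 0.963 F [-4.45  1.73  6.02] T [-0.35  0.57  0.14] Ttool [-0.62 -0.13  0.26] 8.791462201629978
```

arm_command --commands '[[0,[0,0,-0.005],[-0.05,0,-2]],[0,[0,0,-0.005],[-0.05,0,-2]],[0,[0,0,-0.005],[-0.05,0,-2]],[0,[0,0,-0.005],[-0.05,0,-2]],[0,[0,0,-0.005],[-0.05,0,-2]]]'

```text
time: 10.63
tool_pos: [511.1, -78.2, 154.3]
tcp_rot: [-90.9, 1.7, -46.6]
ft_force: [-4.3, 1.3, 6.0]
finger_gap: 8.8
```

```bash
python3 st.py
```

```text
10.6333 [511.06 -78.16 154.29] yaw -46.6 knob 1.15 F [-4.3   1.32  5.97] T [-0.37  0.56  0.09] Ttool [-0.66 -0.07  0.11] 8.828790431881671
```

arm_command --commands '[[0,[0,0,-0.005],[-0.05,0,-2]],[0,[0,0,-0.005],[-0.05,0,-2]],[0,[0,0,-0.005],[-0.05,0,-2]],[0,[0,0,-0.005],[-0.05,0,-2]],[0,[0,0,-0.005],[-0.05,0,-2]]]'

```text
time: 11.05
tool_pos: [510.9, -78.1, 154.2]
tcp_rot: [-91.2, 1.5, -57.3]
ft_force: [-3.8, 0.7, 6.0]
finger_gap: 8.9
```

```bash
python3 st.py
```

```text
11.05 [510.94 -78.15 154.16] yaw -57.27 knob 1.336 F [-3.78  0.68  5.99] T [-0.39  0.59  0.2 ] Ttool [-0.71 -0.18 -0.02] 8.863507121856568
```

arm_command --commands '[[0,[0,0,-0.003],[0,0,-1]],[0,[0,0,-0.003],[0,0,-1]],[0,[0,0,-0.003],[0,0,-1]]]'

```text
time: 11.3
tool_pos: [510.9, -78.1, 154.2]
tcp_rot: [-91.2, 1.5, -60.6]
ft_force: [-2.9, 1.5, 5.4]
finger_gap: 8.5
```

```bash
python3 st.py
```

```text
11.3 [510.91 -78.15 154.17] yaw -60.6 knob 1.395 F [-2.92  1.48  5.35] T [-0.4   0.51  0.14] Ttool [-0.65 -0.12 -0.09] 8.484075818311242
```

arm_command --commands '[[0,[0,0,-0.003],[0,0,-1]],[0,[0,0,-0.003],[0,0,-1]]]'

```text
time: 11.47
tool_pos: [510.9, -78.2, 154.2]
tcp_rot: [-91.2, 1.4, -62.8]
ft_force: [-4.0, 2.3, 5.6]
finger_gap: 8.6
```

```bash
python3 st.py
```

```text
11.4667 [510.9  -78.16 154.15] yaw -62.77 knob 1.432 F [-4.04  2.26  5.59] T [-0.42  0.55  0.1 ] Ttool [-0.68 -0.08 -0.12] 8.60504709441867
```

arm_command --commands '[[0,[0,0,-0.003],[0,0,-0.7]],[0,[0,0,-0.003],[0,0,-0.7]]]'

```text
time: 11.63
tool_pos: [510.9, -78.2, 154.2]
tcp_rot: [-91.2, 1.4, -64.3]
ft_force: [-2.7, 1.6, 5.4]
finger_gap: 8.4
```

```bash
python3 st.py
```

```text
11.6333 [510.89 -78.19 154.19] yaw -64.33 knob 1.46 F [-2.67  1.6   5.44] T [-0.42  0.58  0.18] Ttool [-0.71 -0.16 -0.13] 8.41188115346309
```

arm_command --commands '[[0,[0,0,-0.003],[0,0,-0.7]],[0,[0,0,-0.003],[0,0,-0.7]]]'

```text
time: 11.8
tool_pos: [510.9, -78.2, 154.2]
tcp_rot: [-91.2, 1.4, -65.8]
ft_force: [-2.9, 1.5, 6.3]
finger_gap: 8.8
```

```bash
python3 st.py
```

```text
11.8 [510.86 -78.15 154.16] yaw -65.81 knob 1.485 F [-2.9   1.49  6.26] T [-0.43  0.62  0.86] Ttool [-0.76 -0.83 -0.16] 8.836375839294679
```

The stop is reached: torque rose to 0.86 N m. Next I ease upward in small steps to feel whether the hatch is held.

arm_command --commands '[[0,[0,0,0.015],[0,0,0.7]],[0,[0,0,0.015],[0,0,0]]]'

```text
time: 11.97
tool_pos: [510.9, -78.1, 154.7]
tcp_rot: [-91.2, 1.4, -65.1]
ft_force: [-1.1, 1.4, 2.2]
finger_gap: 8.7
```

```bash
python3 st.py
```

```text
11.9667 [510.91 -78.08 154.73] yaw -65.07 knob 1.472 F [-1.06  1.45  2.22] T [-0.57  0.27  0.5 ] Ttool [-0.5  -0.48 -0.42] 8.672206176579808
```

arm_command --commands '[[0,[0,0,0.02],[0,0,0]],[0,[0,0,0.02],[0,0,0]]]'

```text
time: 12.13
tool_pos: [510.9, -78.1, 155.0]
tcp_rot: [-91.3, 1.4, -65.0]
ft_force: [1.8, 0.0, -3.1]
finger_gap: 8.4
```

```bash
python3 st.py
```

```text
12.1333 [510.87 -78.08 154.96] yaw -65.03 knob 1.472 F [ 1.83  0.04 -3.09] T [-0.67 -0.27  0.41] Ttool [-0.05 -0.39 -0.73] 8.41967839542868
```

arm_command --commands '[[0,[0,0,-0.01],[0,0,0.5]],[60,[0,0,0],[0,0,0]],[60,[0,0,0],[0,0,0]],[60,[0,0,0],[0,0,0]],[60,[0,0,0],[0,0,0]]]'

```text
time: 12.55
tool_pos: [510.9, -78.0, 154.1]
tcp_rot: [-91.2, 1.5, -64.6]
ft_force: [-0.3, -0.3, -0.6]
finger_gap: 51.1
```

arm_command --commands '[[60,[0,0,0.5],[0,0,0]],[60,[0,0,0.8],[0,0,0]],[60,[0,0,0.9],[0,0,0]],[60,[0,0,0.9],[0,0,0]],[60,[0,0,0.4],[0,0,0]]]'

```text
time: 12.97
tool_pos: [506.8, -77.3, 257.3]
tcp_rot: [-91.7, 1.9, -64.7]
ft_force: [0.5, -0.0, 1.0]
finger_gap: 50.8
```

```bash
python3 st.py; python3 - <<'E'
from h import *
s=sense();np.save("s3.npy",np.r_[s["tool_pos"],s["tcp_rot"]])
cv2.imwrite("pics/w4.png",cv2.resize(snapshot("wrist"),None,fx=1.5,fy=1.5))
cv2.imwrite("pics/sd4.png",snapshot("side"));cv2.imwrite("pics/sc4.png",snapshot("scene"))
E
```

```text
12.9667 [506.79 -77.28 257.28] yaw -64.7 knob 1.466 F [ 0.51 -0.01  1.03] T [-0.02 -0.06 -0.02] Ttool [ 0.05  0.02 -0.04] 50.803893889937186
```

View pics/w4.png

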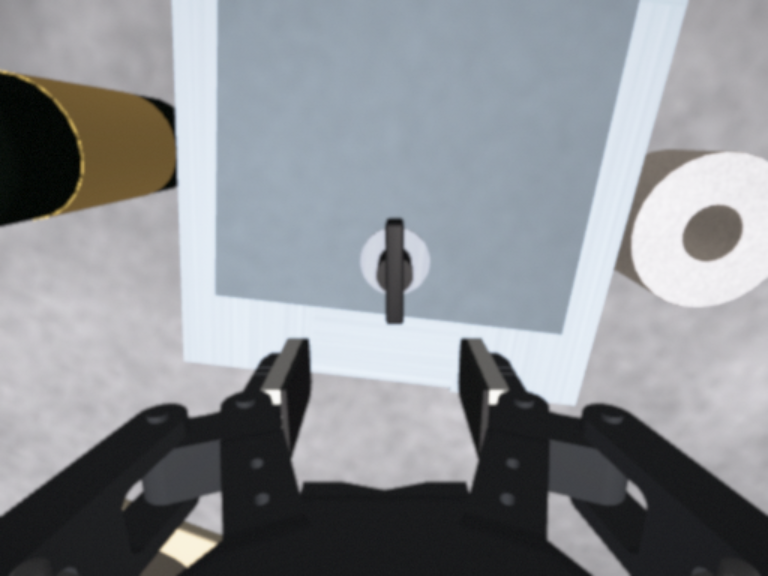

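The wrist view shows the wing at (395,220)–(395,322), now across the free edge, with bottle and roll beside the housing. I'll measure whether the hatch stayed lower than its unlatched rest, comparing the side view before and after.

```bash
python3 - <<'E'
from h import *
a=cv2.imread("pics/sd1.png",0);b=cv2.imread("pics/sd4.png",0)
K,R,t=cam("side")
o=np.array([561.6,-60.7]);c,s_=np.cos(np.radians(19.37)),np.sin(np.radians(19.37));Rl=np.array([[c,-s_],[s_,c]])
def px(l,z):return cv2.projectPoints(np.array([[*(o+Rl@l),z]]),cv2.Rodrigues(R)[0],t,K,None)[0].ravel()
for l in((-90,80),(-90,-80),(0,105),(0,-105)):
    print(l,px(l,124),px(l,121))
cv2.imwrite("pics/cmp.png",np.hstack([cv2.resize(x[100:230,170:330],None,fx=2.4,fy=2.4) for x in(a,b)]))
E
```

```text
(-90, 80) [293.68548168 152.42613899] [293.63802525 153.18154313]
(-90, -80) [241.4052201 127.4909922] [241.46481446 128.26432717]
(0, 105) [283.62327743 181.11496058] [283.59572672 181.84204825]
(0, -105) [213.55554231 145.76538499] [213.67449743 146.52375428]
```

View pics/cmp.png

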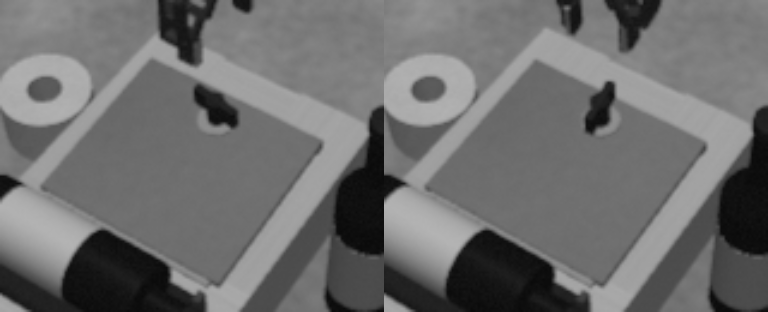

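The left panel is the unlatched rest and the right one is now; the free edge is clear of the gripper at panel x 235–318 in both. I'll take its subpixel shift there.

```bash
python3 - <<'E'
from h import *
a=cv2.imread("pics/sd1.png",0).astype(np.float32);b=cv2.imread("pics/sd4.png",0).astype(np.float32)
# phase correlation on strips: hatch free-edge part, and a fixed strip for reference
def ecc(x0,x1,y0,y1):
    A,B=a[y0:y1,x0:x1],b[y0:y1,x0:x1];W=np.eye(2,3,dtype=np.float32)
    cc,W=cv2.findTransformECC(A,B,W,cv2.MOTION_TRANSLATION,(3,200,1e-7),None,3);return cc,W[:,2]
print("free edge right",ecc(275,302,146,166))
def edge(I,x):  # subpixel row of strongest bright->dark step near the free edge
    r=np.arange(130,170);g=np.abs(np.gradient(cv2.GaussianBlur(I,(3,3),0)[130:170,x]));k=int(round(127.5+(x-241.4)*.477))-130
    w=slice(k-4,k+5);return (g[w]*r[w]).sum()/g[w].sum()
d=np.array([edge(b,x)-edge(a,x) for x in range(272,292)]);print(d.round(2),np.median(d),"px -> mm/0.25",np.median(d)/.25)
print("fixed housing corner",ecc(300,330,140,175),"bottle",ecc(305,345,160,240),"roll",ecc(168,205,120,165))
E
```

```text
free edge right (0.9964188974385111, array([0.70348173, 1.0156298 ], dtype=float32))
[0.69 0.71 0.73 0.7  0.79 0.89 0.76 0.65 0.64 0.69 0.71 0.68 0.7  0.68
 0.56 0.47 0.43 0.47 0.44 0.47] 0.6860022153325218 px -> mm/0.25 2.7440088613300873
fixed housing corner (0.997362147593235, array([-0.04300469,  0.16119513], dtype=float32)) bottle (0.9998890252546897, array([ 0.00324339, -0.00131692], dtype=float32)) roll (0.9995377365092593, array([0.00582054, 0.01958674], dtype=float32))
```

```bash
python3 -c "
from bench import *
print(hand_in())"
```

```text
the job is handed in; nothing more can be done
None
```

I closed the hatch, latched it and handed the job in after about 13 s of robot time. `hand_in()` gave no verdict, so what follows is what my own checks showed.

- **Closing:** I pushed the hatch down onto its seal with the closed fingertips, with 5 N at most.
- **Turning:** I gripped the wing at about 0.16 rad and pressed it roughly 2.5–3 mm with no more than 8 N. I then turned it clockwise until it met the firm stop at about 1.47 rad by tool yaw. The torque rose to 0.86 N m there; it had stayed at or below about 0.3 N m on the way.
- **Hatch held:** Easing the knob up, I met resistance of about 3 N. After letting go, the side camera showed the free edge 2.7–4 mm lower than at its unlatched rest. That puts the hatch at roughly 0.046 rad, under the 0.053 limit.
- **Bottle and label roll:** The bottle moved less than 0.01 pixel and the label roll about 0.02 pixel between the closed-hatch and final side views.

**What was not clear-cut:**
- I never felt a clear jam at the frame edge, only a brief rise to 0.31 N m near 0.52 rad.
- The two edge-shift measurements differed (0.7 and 1.0 pixel), and a fixed housing corner appeared to shift 0.16 pixel.
- The wrist forces were noisy, and the hatch's own friction of up to 3 N could account for the resistance I felt. I did not probe the final hatch height by touch.

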